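Nest the courtyard washing-up bowls

ROBOT

A 6-joint arm with a two-finger parallel gripper is mounted at the origin on the work surface. World frame = base frame: x ahead of the robot, y to its left, z up, the work surface at z = 0. Lengths are in m, angles in degrees, forces in N, time in s.
With the tool pointing down it reaches from about 0.35 to 0.875 m from the base axis. Payload 4.2 kg.
Tool frame: the origin (TCP) lies midway between the tips of the shut fingers; the grasp point (between the pads) lies 19 mm behind it; z points along the fingers, y is the line along which they close (so a half turn about z gives the same grasp; the last joint's range is limited). The gripper opens to 87 mm and grips with 3 to 60 N. Pads are 19 mm wide; open, the fingers measure 117 mm over their backs; the gripper's body (75 mm by 190 mm) begins 51 mm behind the grasp point.
Start: joints at [-55.944, 22.042, 0.453, 0, -68.411, -14.817], TCP at [0.206, -0.59, 0.223] pointing down, gripper open.
Joint ranges: [-179.83, 179.83], [-69.29, 118.12], [-61.27, 80.66], [-181.25, 117.63], [-171.15, -9.14], [-177.46, 177.46]. Speed limits (degrees/s): [159.86, 159.86, 180, 180, 180, 180].

INTERFACE

Orientations are given as a 3x3 rotation matrix whose columns are the frame's x, y, z axes.
In Python, from station import r, cams gives the robot as it stands.
- The arm moves only by the tool play_rows, never from a script. Its argument "commands" is text: rows parted by semicolons, each of 6 numbers parted by spaces: the shift along the world's x, y, z normalised to -1 to 1, where 1 is 30 mm, then the turn, a rotation vector about the world's x, y, z normalised to -1 to 1, where 1 is 0.15 rad. A call has 1 to 20 rows; each row shifts and turns the commanded pose from where the row before left it; what a row does not reach is not made up. A row lasts 1/10 s, in which the tool goes at most 50 mm and 8.59 degrees, less where a joint would pass 70% of its speed; a pose out of reach is approached as far as the arm can. A call with a number of a shift or a turn outside -1 to 1 is refused whole. A call with a gripper value outside its range is refused whole. "grip" is the finger opening in mm, from 0 to 87, set as the call begins (left out, the last holds). The fingers move at their own pace and stop on an object; the grip force is fixed at half the most. Time passes only in rows, so rows that do not move let the fingers close. It gives the time, the measured TCP pose, the force, the opening and the grip force at its end, in the units of the state.
- r.sense(): the state, without advancing time (a new reading comes with each control period).
- cams.capture(name): name is "side" or "top"; returns (picture, depth): 480x640x3 uint8, blue, green, red; 480x640 float32, m along the optical axis (not along the pixel's ray), 0 where there is no reading.
- cams.camera_info(name): a dict with "mtx" (3x3 intrinsics, pixels), "R" (3x3) and "t" (3): a world point X has camera coordinates R X + t. Camera axes: x right, y down, z forward; pixel columns grow to the right and rows downward; lengths in m; the calibration is good to about 2 mm. A picture is of the moment at which its call begins. camera_info takes no time and is no camera call.
- r.finish_job(): hands the job in; it is judged then, once.
The state is a dict: "time_s": time; "joints": joint angles; "joint_velocities": joint speeds; "effort": joint torques, N m; "tcp_pos": TCP position; "ee_rot": TCP orientation; "wrist_force": force on the tool from outside, world axes, zero at the start; "moment": the same for the moment, N m; "gripper_width": opening from 0.0 (shut) to 1.0 (fully open); "gripper_force": force on a finger pad.
Only numpy, scipy, OpenCV 4.12 (cv2) and the standard library are available. Lean on these libraries where they do the work, as an engineer would, in place of code of your own. Each camera call takes 0.05 s, during which the arm holds its last target. There are 200 camera calls.

TASK

Nest the washing-up set for storage, largest first: stand the wide white bowl inside the turquoise basin, then stand the small white bowl inside the wide one. Both bowls end the right way up, flat on the floor of the vessel that holds them, and let go; leave the terracotta flowerpot where it is.

Things in the scene. Friction and masses are not known exactly. Their poses are not given: they have to be found in the camera images.
- basin: Round turquoise plastic basin, open on top, standing loose on the table (0.6 kg). 312 mm across its rim, 85 mm high; inside 248 mm across at its floor, widening to 292 mm near the rim; floor 5 mm thick. Origin: centre of its underside; z up.
- wide_bowl_mid (a point): Centre, 35 mm above the underside, of the wide round white plastic bowl: open, upright, loose, 0.2 kg, 190 mm across the rim, 144 mm the foot, 70 mm high, floor 5 mm thick and 136 mm wide inside. Its top 24 mm is a vertical collar with an 8 mm wall (radius 87 to 95 mm): pinch it from above anywhere round the rim, one finger inside, at 40 to 60 N. z: its upright axis; yaw means nothing.
- small_bowl_mid (a point): Centre, 27.5 mm above the underside, of the small white bowl of the same make: 0.07 kg, 92 mm across the rim, 72 mm the foot, 55 mm high, floor 5 mm thick; collar as on the wide bowl, 24 mm tall, 8 mm wall (radius 38 to 46 mm), pinched the same way. z: its upright axis; yaw means nothing. The two bowls stand left and right of the basin, either way round.
- flowerpot: Bystander: empty terracotta flowerpot with a collar, 126 mm across the rim, 108 mm high, taller and narrower in the foot than the bowls. Stands beyond the bowls, on either side; an empty tin can (75 mm across, 80 mm high) stands on the other side. Origin: centre of its underside. Not to be moved.
Not all that is in view belongs to the job. What is shaped like the part that bears wide_bowl_mid but yellow is not meant.

How it is judged:
By the outcome, as a careful person would: the job done as asked, in the order asked, and still so for the second after the job is handed in, with the robot touching nothing.
It also fails if it takes over 69 s, if anything falls off the work surface, if the arm or the gripper's body presses on something with over 40 N, if the wrist force passes 120 N, or if a joint passes its speed limit or range.

## Working session

There is one attempt and no reset: what is moved stays moved. The work goes in short steps, Python scripts to look and compute and a tool call to move; the robot and the scene stay as the last step left them, time stands still between calls to the robot, and variables do not carry over. Pictures are saved under pics/ and viewed, at most 10 in all, crops included, and the job is handed in when it is done.

Besides the shell and the picture viewer there is one more tool, called as name(argument=value, ...), one argument or row to a line, values as JSON. play_rows: Moves the arm, as the interface text tells. Scaled input: -1 to 1 covers 30 mm each way for a shift and 0.15 rad each way for a turn. Its arguments: {"type":"object","properties":{"commands":{"type":"string"},"grip":{"type":"number"}},"required":["commands"]}

```bash
mkdir -p pics; cat > h.py <<'E'
import numpy as np, cv2
from station import r, cams
def pts(name):
    im,d=cams.capture(name); c=cams.camera_info(name)
    v,u=np.mgrid[0:480,0:640]
    K=np.array(c["mtx"]);R=np.array(c["R"]);t=np.array(c["t"])
    P=np.stack([(u-K[0,2])/K[0,0]*d,(v-K[1,2])/K[1,1]*d,d],-1)
    return im,d,(P-t)@R
E
python3 - <<'E'
from h import *
ims=[]
for n in("top","side"):
    im,d,W=pts(n); cv2.imwrite(f"pics/{n}0.png",im); np.savez(f"pics/{n}0.npz",im=im,d=d,W=W)
    c=cams.camera_info(n); print(n,np.round(-np.array(c["R"]).T@c["t"],3),np.round(c["mtx"],0).tolist(),np.round(c["R"],2).tolist(),(d==0).mean())
print(r.sense())
E
```

```text
top [ 0.378 -0.121  1.421] [[502.0, 0.0, 322.0], [0.0, 502.0, 242.0], [0.0, 0.0, 1.0]] [[0.01, -1.0, 0.0], [-0.99, -0.01, -0.14], [0.14, -0.0, -0.99]] 0.004114583333333333
side [-0.046  0.692  1.064] [[562.0, 0.0, 317.0], [0.0, 562.0, 239.0], [0.0, 0.0, 1.0]] [[-0.79, -0.61, 0.01], [-0.44, 0.56, -0.71], [0.43, -0.56, -0.71]] 0.004078776041666667
{'time_s': 0.1, 'joints': array([-5.59434725e+01,  2.20859950e+01,  3.87694384e-01, -2.35194372e-02,
       -6.84108284e+01, -1.48168911e+01]), 'joint_velocities': array([-0.00841352, -0.11585183,  0.15723087,  0.10968386,  0.02028877,
        0.06645063]), 'effort': array([-1.97484474e-04, -3.91690671e+01,  1.87936378e+01,  4.23185170e+00,
        1.34463250e-02, -7.34052333e-05]), 'tcp_pos': array([ 0.20578664, -0.58958577,  0.22157803]), 'ee_rot': array([[-9.44198475e-01, -3.29376194e-01, -7.50384965e-04],
       [-3.29377028e-01,  9.44196782e-01,  1.79171095e-03],
       [ 1.18364134e-04,  1.93889032e-03, -9.99998113e-01]]), 'wrist_force': array([ 0.96104874,  0.23151098, -0.77330958]), 'moment': array([0.01646062, 0.027016  , 0.00998602]), 'gripper_force': 0.0, 'gripper_width': 0.9983360565833261}
```

View pics/top0.png

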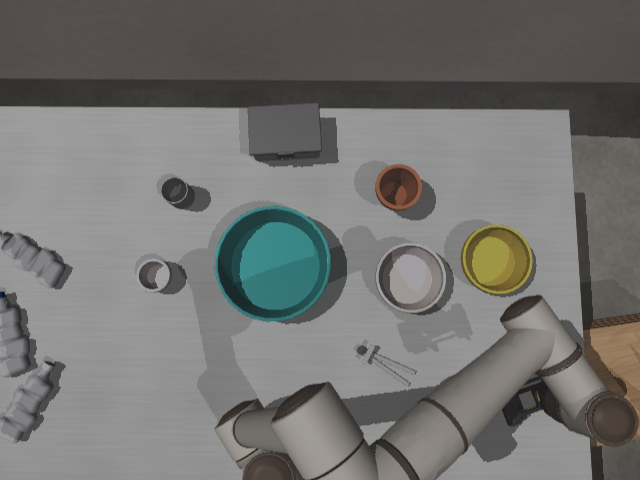

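View pics/side0.png

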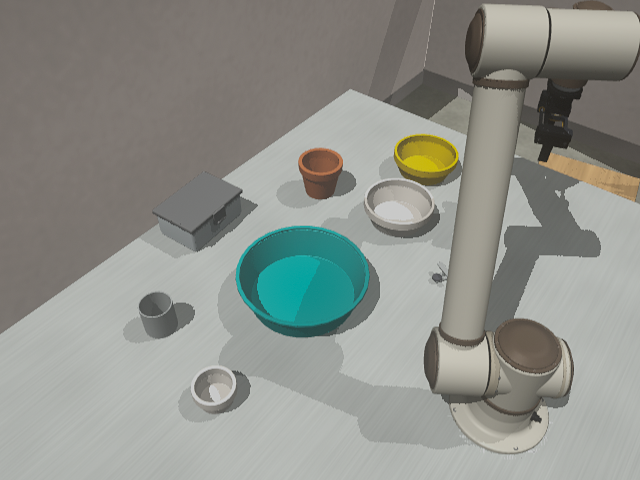

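Top view: the turquoise basin is at (273,263). There are two candidates for the wide bowl: the white one at (411,278) and the yellow one at (497,259). The white one fits, because yellow is excluded. There are also two for the small bowl: the white bowl at (155,275) and the grey tin at (175,190). The first fits, being white, low and tapered. The flowerpot is at (398,187). The side view shows the same layout: wide bowl (399,205), small bowl (214,388), tin (158,314). Next I'll measure the rims in both views and view a crop to confirm.

```bash
cat >> h.py <<'E'
def rim(W,c,rad,zlo,zhi):
    """rim height and circle from points near c (xy)"""
    q=W[(np.hypot(W[...,0]-c[0],W[...,1]-c[1])<rad)&(W[...,2]>zlo)&(W[...,2]<zhi)]
    zt=np.percentile(q[:,2],98) ; p=q[q[:,2]>zt-0.006]
    zt=np.median(p[:,2])
    A=np.c_[2*p[:,:2],np.ones(len(p))]; s=np.linalg.lstsq(A,(p[:,:2]**2).sum(1),rcond=None)[0]
    res=np.hypot(*(p[:,:2]-s[:2]).T)
    return np.round([*s[:2],zt,np.percentile(res,3),np.percentile(res,97)],4),len(p)
def ray(name,uv,z):
    c=cams.camera_info(name);R=np.array(c["R"]);o=-R.T@c["t"]
    d=R.T@np.linalg.inv(c["mtx"])@[*uv,1]; return o+d*(z-o[2])/d[2]
E
python3 - <<'E'
from h import *
objs=dict(basin=((273,263),.085,.18),wide=((411,278),.07,.12),small=((155,275),.055,.065),pot=((398,187),.108,.08),tin=((175,190),.08,.055),yellow=((497,259),.07,.11))
C={n:np.load(f"pics/{n}0.npz") for n in("top","side")}
for k,(uv,h,rad) in objs.items():
    c=ray("top",uv,h)[:2]
    for n in C:
        print(k,n,*rim(C[n]["W"],c,rad,.02,.15))
a=C["top"]["im"][225:330,120:540];b=C["side"]["im"][120:430,130:470]
a=cv2.resize(a,(800,200));b=cv2.resize(b,None,fx=1.2,fy=1.2);b=cv2.copyMakeBorder(b,0,0,0,800-b.shape[1],0)
cv2.imwrite("pics/crop.png",np.vstack([a,b]))
for n in C:
    W=C[n]["W"]
    for k,(uv,h,rad) in objs.items():
        c=ray("top",uv,h)[:2]; m=np.hypot(W[...,0]-c[0],W[...,1]-c[1])<.03
        print(n,k,"floor z",np.round(np.median(W[m][:,2]),4))
E
```

```text
basin top [0.5065 0.0119 0.0852 0.1462 0.1547] 925
basin side [0.5054 0.0167 0.0847 0.1454 0.1557] 1311
wide top [ 0.4716 -0.3593  0.0702  0.0868  0.0941] 470
wide side [ 0.4701 -0.354   0.07    0.0853  0.0963] 451
small top [0.4734 0.3394 0.0552 0.0381 0.0458] 183
small side [0.472  0.3448 0.0549 0.0376 0.0459] 465
pot top [ 0.712  -0.324   0.1086  0.0519  0.0623] 393
pot side [ 0.7109 -0.3195  0.1078  0.05    0.0647] 359
tin top [0.7046 0.2856 0.0798 0.0339 0.0378] 79
tin side [0.704  0.2904 0.0789 0.0327 0.0384] 188
yellow top [ 0.5234 -0.5941  0.0706  0.0864  0.0944] 458
yellow side [ 0.5223 -0.5896  0.0698  0.0841  0.0964] 364
top basin floor z 0.0043
top wide floor z 0.0047
top small floor z 0.0044
top pot floor z 0.0075
top tin floor z 0.003
top yellow floor z 0.005
side basin floor z 0.005
side wide floor z 0.0053
side small floor z 0.0066
side pot floor z nan
side tin floor z 0.0587
side yellow floor z 0.0052
  return _methods._mean(a, axis=axis, dtype=dtype,
  ret = ret.dtype.type(ret / rcount)
```

View pics/crop.png

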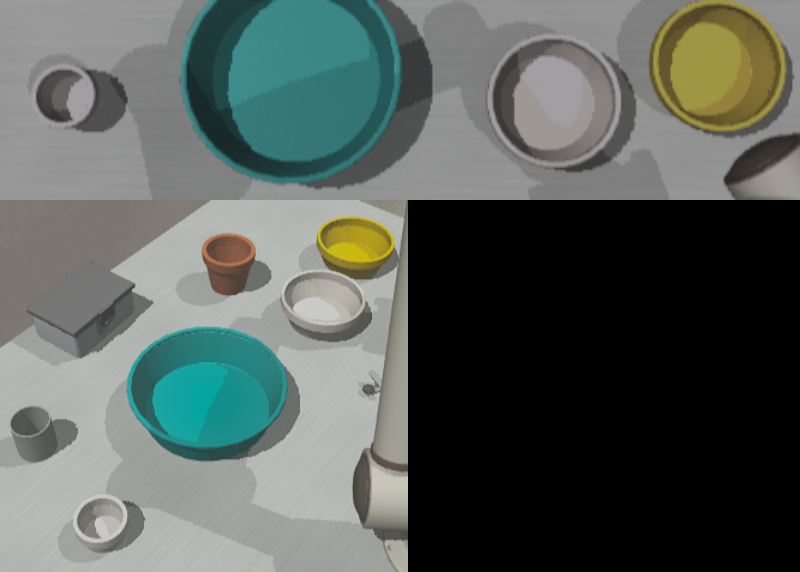

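The crop confirms it: the wide target is the white bowl (crop 553,100) next to its yellow look-alike, and the small target is the white bowl (crop 65,95). Averaging the two views gives basin (0.506, 0.014), wide bowl (0.471, -0.357, rim 0.070) and small bowl (0.473, 0.342, rim 0.055).

I'll pinch the wide bowl on its +y rim at y ≈ -0.266, with the TCP at z = 0.048.

play_rows(
  commands="0.736 0.9 0 0 0 -0.186;0.736 0.9 0 0 0 -0.186;0.736 0.9 0 0 0 -0.186;0.736 0.9 0 0 0 -0.186;0.736 0.9 0 0 0 -0.186;0.736 0.9 0 0 0 -0.186;0.736 0.9 0 0 0 -0.186;0.736 0.9 0 0 0 -0.186;0.736 0.9 0 0 0 -0.186;0.736 0.9 0 0 0 -0.186;0.736 0.9 0 0 0 -0.186;0.736 0.9 0 0 0 -0.186;0 0 -1 0 0 0;0 0 -1 0 0 0;0 0 -1 0 0 0;0 0 0 0 0 0;0 0 0 0 0 0;0 0 0 0 0 0",
  grip=44,
)

```text
time_s: 1.9
tcp_pos: [0.4721, -0.2666, 0.1343]
ee_rot: [[-1.0, -0.001, 0.003], [-0.001, 1.0, -0.001], [-0.003, -0.001, -1.0]]
wrist_force: [-0.0, -0.1, 0.6]
gripper_width: 0.502
gripper_force: 0.0
```

```bash
python3 - <<'E'
from h import *
for n in("side","top"):
    im,d,W=pts(n)
    cv2.imwrite(f"pics/{n}1.png",im)
    print(n,*rim(W,(.471,-.357),.12,.02,.09))
    m=(abs(W[...,0]-.472)<.04)&(abs(W[...,1]+.2666)<.06)&(W[...,2]>.125)&(W[...,2]<.17)
    q=W[m]; print(len(q),np.histogram(q[:,1],bins=np.arange(-.33,-.2,.005)) if len(q) else '')
    v,u=np.where(m); print(u.mean(),v.mean()) if len(q) else 0
im=cv2.imread("pics/side1.png"); cv2.imwrite("pics/s1c.png",cv2.resize(im[80:280,280:480],(600,600)))
E
```

```text
side [ 0.47   -0.3544  0.0695  0.0849  0.0956] 393
92 (array([ 0,  0,  0,  0,  0,  0,  6, 15, 17,  3,  0,  0,  0,  0,  0,  0,  0,
        4, 26, 21,  0,  0,  0,  0,  0]), array([-0.33 , -0.325, -0.32 , -0.315, -0.31 , -0.305, -0.3  , -0.295,
       -0.29 , -0.285, -0.28 , -0.275, -0.27 , -0.265, -0.26 , -0.255,
       -0.25 , -0.245, -0.24 , -0.235, -0.23 , -0.225, -0.22 , -0.215,
       -0.21 , -0.205]))
382.5 196.3804347826087
top [ 0.4716 -0.3592  0.0705  0.0867  0.0942] 325
0
```

View pics/s1c.png

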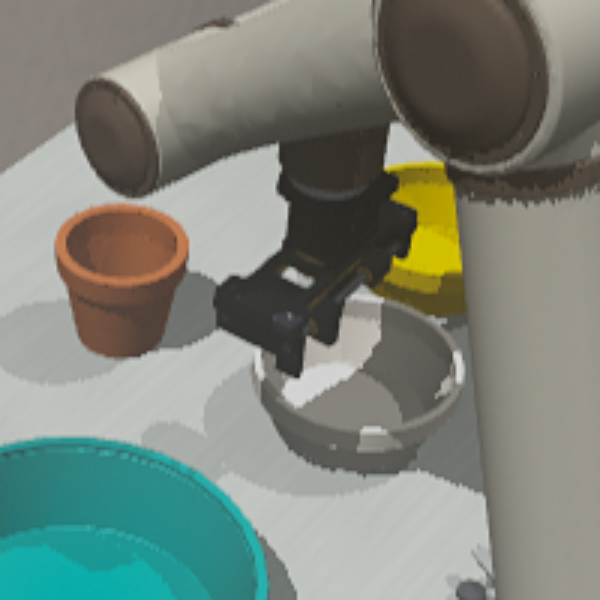

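The side crop shows the fingers (crop 295,355 and 325,325) straddling the white bowl's near rim, well clear of the pot and the yellow bowl. I'll descend and close.

play_rows(
  commands="0 0 -0.7 0 0 0;0 0 -0.7 0 0 0;0 0 -0.7 0 0 0;0 0 -0.5 0 0 0;0 0 -0.25 0 0 0;0 0 0 0 0 0;0 0 0 0 0 0;0 0 0 0 0 0",
)

```text
time_s: 2.8
tcp_pos: [0.4718, -0.2663, 0.0482]
ee_rot: [[-1.0, -0.001, 0.002], [-0.001, 1.0, -0.001], [-0.002, -0.001, -1.0]]
wrist_force: [0.5, -1.3, 0.9]
gripper_width: 0.507
gripper_force: 0.0
```

play_rows(
  commands="0 0 0 0 0 0;0 0 0 0 0 0;0 0 0 0 0 0;0 0 0 0 0 0;0 0 0 0 0 0;0 0 0 0 0 0;0 0 0 0 0 0;0 0 0 0 0 0;0 0 0 0 0 0;0 0 0 0 0 0",
  grip=0,
)

```text
time_s: 3.8
tcp_pos: [0.4709, -0.2661, 0.0471]
ee_rot: [[-1.0, -0.001, -0.0], [-0.001, 1.0, -0.0], [0.0, -0.0, -1.0]]
wrist_force: [-0.7, -0.4, 1.3]
gripper_width: 0.074
gripper_force: 34.3
```

Grip made (34 N). I'll lift and check that the bowl is level.

play_rows(
  commands="0 0 0.2 0 0 0;0 0 0.4 0 0 0;0 0 0.6 0 0 0;0 0 0.6 0 0 0;0 0 0.6 0 0 0;0 0 0.6 0 0 0;0 0 0.6 0 0 0;0 0 0.5 0 0 0;0 0 0.3 0 0 0;0 0 0.2 0 0 0;0 0 0 0 0 0;0 0 0 0 0 0;0 0 0 0 0 0",
)

```text
time_s: 5.1
tcp_pos: [0.4704, -0.2659, 0.1842]
ee_rot: [[-1.0, -0.001, -0.002], [-0.001, 1.0, 0.001], [0.002, 0.001, -1.0]]
wrist_force: [-0.2, -0.3, -1.5]
gripper_width: 0.073
gripper_force: 34.4
```

```bash
python3 - <<'E'
from h import *
print(r.sense()["tcp_pos"],r.sense()["wrist_force"],r.sense()["gripper_width"])
for n in("side","top"):
    im,d,W=pts(n); cv2.imwrite(f"pics/{n}2.png",im)
    w=W[(abs(W[...,0]-.471)<.12)&(W[...,1]>-.47)&(W[...,1]<-.285)&(W[...,2]>.1)&(W[...,2]<.25)&(im.min(-1)>90)]
    # rim: fit tilt from the outermost ring
    rr=np.hypot(w[:,0]-.471,w[:,1]+.357); 
    p=w[(rr>.084)&(rr<.1)]
    for a in range(-180,180,30):
        an=np.degrees(np.arctan2(p[:,1]+.357,p[:,0]-.471)); s=p[abs(an-a)<15]
        if len(s)>4: print(n,a,len(s),np.round(np.percentile(s[:,2],90),4))
E
```

```text
[ 0.4704254  -0.26586331  0.18415507] [-0.21349957 -0.26432509 -1.45543187] 0.07291492202549554
side -180 9 0.2087
side -150 92 0.2077
side -120 33 0.208
side -90 21 0.2062
side 150 20 0.2075
top -180 62 0.2069
top -150 149 0.2069
top -120 47 0.2091
top -90 54 0.2085
top -60 46 0.2084
top -30 14 0.2068
top 150 23 0.2081
```

The bowl is level: the rim reads 0.207–0.209 all round, within the noise. I'll carry it over the basin: dx +0.035, dy +0.371.

play_rows(
  commands="0.03 0.3 0 0 0 0;0.06 0.6 0 0 0 0;0.08 0.8 0 0 0 0;0.08 0.8 0 0 0 0;0.08 0.8 0 0 0 0;0.08 0.8 0 0 0 0;0.08 0.8 0 0 0 0;0.08 0.8 0 0 0 0;0.08 0.8 0 0 0 0;0.08 0.8 0 0 0 0;0.08 0.8 0 0 0 0;0.08 0.8 0 0 0 0;0.08 0.8 0 0 0 0;0.08 0.8 0 0 0 0;0.08 0.8 0 0 0 0;0.08 0.6 0 0 0 0;0.05 0.47 0 0 0 0;0 0 0 0 0 0;0 0 0 0 0 0;0 0 0 0 0 0",
)

```text
time_s: 7.2
tcp_pos: [0.5084, 0.1045, 0.185]
ee_rot: [[-1.0, -0.0, -0.0], [-0.0, 1.0, -0.0], [0.0, -0.0, -1.0]]
wrist_force: [0.4, 0.2, -1.6]
gripper_width: 0.075
gripper_force: 34.4
```

```bash
python3 - <<'E'
from h import *
print(r.sense()["tcp_pos"])
for n in("side","top"):
    im,d,W=pts(n); cv2.imwrite(f"pics/{n}3.png",im)
    print(n,"basin",*rim(W,(.506,.014),.18,.075,.095),"bowl",*rim(np.where((im.min(-1)>90)[...,None],W,-9),(.506,.014),.12,.17,.212))
E
```

```text
[0.50844876 0.1044894  0.18495861]
side basin [0.5053 0.017  0.085  0.1458 0.1551] 790 bowl [0.4963 0.0165 0.207  0.0852 0.0945] 454
top basin [0.5065 0.0119 0.0856 0.1462 0.1547] 667 bowl [0.4971 0.0119 0.207  0.0873 0.0942] 409
```

The bowl sits about 9 mm low in x relative to the basin in both views. I'll shift +9 mm and lower it 130 mm, to about 3 mm above the floor.

play_rows(
  commands="0.15 0 0 0 0 0;0.15 0 -0.2 0 0 0;0 0 -0.5 0 0 0;0 0 -0.6 0 0 0;0 0 -0.6 0 0 0;0 0 -0.6 0 0 0;0 0 -0.6 0 0 0;0 0 -0.5 0 0 0;0 0 -0.4 0 0 0;0 0 -0.2 0 0 0;0 0 -0.13 0 0 0;0 0 0 0 0 0;0 0 0 0 0 0;0 0 0 0 0 0",
)

```text
time_s: 8.7
tcp_pos: [0.5182, 0.1053, 0.0558]
ee_rot: [[-1.0, -0.001, 0.001], [-0.001, 1.0, 0.001], [-0.001, 0.001, -1.0]]
wrist_force: [0.4, 0.6, -0.9]
gripper_width: 0.068
gripper_force: 34.4
```

play_rows(
  commands="0 0 -0.05 0 0 0;0 0 -0.05 0 0 0;0 0 0 0 0 0;0 0 0 0 0 0",
)

```text
time_s: 9.1
tcp_pos: [0.5179, 0.1051, 0.0523]
ee_rot: [[-1.0, -0.001, 0.0], [-0.001, 1.0, 0.0], [-0.0, 0.0, -1.0]]
wrist_force: [0.4, 0.2, -0.5]
gripper_width: 0.071
gripper_force: 34.3
```

play_rows(
  commands="0 0 -0.03 0 0 0;0 0 0 0 0 0;0 0 0 0 0 0",
)

```text
time_s: 9.4
tcp_pos: [0.5179, 0.1051, 0.0521]
ee_rot: [[-1.0, -0.001, 0.001], [-0.001, 1.0, 0.0], [-0.001, 0.0, -1.0]]
wrist_force: [-1.4, 0.0, 6.3]
gripper_width: 0.072
gripper_force: 34.3
```

```bash
python3 - <<'E'
from h import *
print(r.sense()["tcp_pos"],r.sense()["wrist_force"])
for n in("side","top"):
    im,d,W=pts(n)
    wh=(im.min(-1)>90)&(im.max(-1).astype(int)-im.min(-1)<40)
    print(n,*rim(np.where(wh[...,None],W,-9),(.506,.014),.12,.06,.085))
E
```

```text
[0.51794861 0.10513963 0.05212421] [-1.42521779  0.01430807  6.30696855]
side [0.5062 0.0176 0.0749 0.0858 0.0946] 333
top [0.5067 0.0123 0.0761 0.0875 0.0939] 213
```

Contact (6 N). The bowl is centred, with its rim at 0.075–0.076, so it is on the basin floor. I'll release and lift.

play_rows(
  commands="0 0 0 0 0 0;0 0 0 0 0 0;0 0 0 0 0 0;0 0 0 0 0 0;0 0 0 0 0 0;0 0 0.2 0 0 0;0 0 0.4 0 0 0;0 0 0.6 0 0 0;0 0 0.8 0 0 0;0 0 0.8 0 0 0;0 0 0.6 0 0 0;0 0 0.4 0 0 0;0 0 0.2 0 0 0;0 0 0 0 0 0",
  grip=28,
)

```text
time_s: 10.9
tcp_pos: [0.5179, 0.1052, 0.172]
ee_rot: [[-1.0, -0.001, 0.001], [-0.001, 1.0, 0.001], [-0.001, 0.001, -1.0]]
wrist_force: [-0.2, -0.2, -0.4]
gripper_width: 0.321
gripper_force: 0.0
```

play_rows(
  commands="-0.12 0.4 0 0 0 0;-0.18 0.8 0 0 0 0;-0.2 0.9 0 0 0 0;-0.2 0.9 0 0 0 0;-0.2 0.9 0 0 0 0;-0.2 0.9 0 0 0 0;-0.2 0.9 0 0 0 0;-0.2 0.8 0 0 0 0;0 0 -0.2 0 0 0;0 0 -0.5 0 0 0;0 0 -0.7 0 0 0;0 0 -0.6 0 0 0;0 0 -0.4 0 0 0;0 0 -0.2 0 0 0;0 0 0 0 0 0;0 0 0 0 0 0",
)

```text
time_s: 12.5
tcp_pos: [0.4731, 0.3003, 0.0937]
ee_rot: [[-1.0, -0.001, 0.001], [-0.001, 1.0, 0.0], [-0.001, 0.0, -1.0]]
wrist_force: [-0.3, 0.8, 0.1]
gripper_width: 0.316
gripper_force: 0.0
```

```bash
python3 - <<'E'
from h import *
print(r.sense()["tcp_pos"])
for n in("side","top"):
    im,d,W=pts(n); cv2.imwrite(f"pics/{n}4.png",im)
    print(n,*rim(W,(.4727,.342),.06,.02,.062),"wide",*rim(np.where((im.min(-1)>90)[...,None],W,-9),(.506,.014),.12,.06,.083))
a=cv2.imread("pics/side4.png")[200:440,120:360];cv2.imwrite("pics/s4c.png",cv2.resize(a,(600,600)))
E
```

```text
[0.47311857 0.30026888 0.0937017 ]
side [0.4716 0.3454 0.0549 0.0374 0.0449] 271 wide [0.4957 0.0196 0.0746 0.0752 0.0849] 149
top [0.4611 0.3399 0.055  0.0273 0.0366] 45 wide [0.5073 0.0127 0.076  0.0869 0.0939] 319
```

View pics/s4c.png

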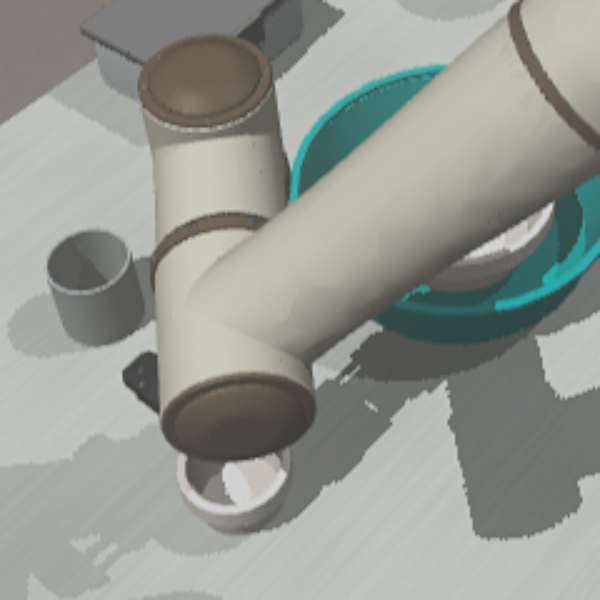

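The arm hides the gripper in the side view. The small bowl (crop 235,475) hasn't moved, and the wide bowl stands in the basin. The TCP is where I planned it, so I'll descend and pinch.

play_rows(
  commands="0 0.02 -0.3 0 0 0;0 0 -0.5 0 0 0;0 0 -0.5 0 0 0;0 0 -0.4 0 0 0;0 0 -0.27 0 0 0;0 0 0 0 0 0;0 0 0 0 0 0",
)

```text
time_s: 13.3
tcp_pos: [0.473, 0.3008, 0.0343]
ee_rot: [[-1.0, -0.001, 0.0], [-0.001, 1.0, 0.0], [-0.0, 0.0, -1.0]]
wrist_force: [-0.0, -0.3, -0.2]
gripper_width: 0.32
gripper_force: 0.0
```

play_rows(
  commands="0 0 0 0 0 0;0 0 0 0 0 0;0 0 0 0 0 0;0 0 0 0 0 0;0 0 0 0 0 0;0 0 0 0 0 0;0 0 0 0 0 0;0 0 0 0 0 0",
  grip=0,
)

```text
time_s: 14.1
tcp_pos: [0.4729, 0.3008, 0.0346]
ee_rot: [[-1.0, -0.001, 0.001], [-0.001, 1.0, 0.0], [-0.001, 0.0, -1.0]]
wrist_force: [-0.9, -0.8, 5.1]
gripper_width: 0.092
gripper_force: 30.1
```

play_rows(
  commands="0 0 0.2 0 0 0;0 0 0.4 0 0 0;0 0 0.6 0 0 0;0 0 0.6 0 0 0;0 0 0.6 0 0 0;0 0 0.6 0 0 0;0 0 0.6 0 0 0;0 0 0.5 0 0 0;0 0 0.3 0 0 0;0 0 0.2 0 0 0;0 0 0 0 0 0;0 0 0 0 0 0",
)

```text
time_s: 15.3
tcp_pos: [0.4723, 0.3003, 0.1715]
ee_rot: [[-1.0, -0.001, -0.001], [-0.001, 1.0, -0.001], [0.001, -0.001, -1.0]]
wrist_force: [0.2, -0.2, -1.3]
gripper_width: 0.091
gripper_force: 30.1
```

Held (8 mm opening). I'll carry it over: dx +0.034, dy -0.327.

play_rows(
  commands="0.03 -0.3 0 0 0 0;0.07 -0.6 0 0 0 0;0.08 -0.8 0 0 0 0;0.08 -0.8 0 0 0 0;0.08 -0.8 0 0 0 0;0.08 -0.8 0 0 0 0;0.08 -0.8 0 0 0 0;0.08 -0.8 0 0 0 0;0.08 -0.8 0 0 0 0;0.08 -0.8 0 0 0 0;0.08 -0.8 0 0 0 0;0.08 -0.8 0 0 0 0;0.08 -0.8 0 0 0 0;0.08 -0.7 0 0 0 0;0.08 -0.5 0 0 0 0;0 0 0 0 0 0;0 0 0 0 0 0;0 0 0 0 0 0",
)

```text
time_s: 17.1
tcp_pos: [0.5066, -0.0264, 0.172]
ee_rot: [[-1.0, -0.001, -0.0], [-0.001, 1.0, 0.0], [0.0, 0.0, -1.0]]
wrist_force: [0.5, -0.6, -0.3]
gripper_width: 0.093
gripper_force: 30.1
```

```bash
python3 - <<'E'
from h import *
print(r.sense()["tcp_pos"])
for n in("side","top"):
    im,d,W=pts(n); cv2.imwrite(f"pics/{n}5.png",im)
    w=np.where((im.min(-1)>90)[...,None],W,-9)
    print(n,"wide",*rim(w,(.506,.014),.12,.06,.083),"small",*rim(w,(.506,.014),.065,.12,.198))
a=cv2.imread("pics/side5.png")[180:380,200:400];b=cv2.imread("pics/top5.png")[165:365,180:380];cv2.imwrite("pics/c5.png",cv2.resize(np.hstack([a,b]),(800,400)))
E
```

```text
[ 0.50655511 -0.0263774   0.17204576]
side wide [0.5063 0.0176 0.075  0.0861 0.0946] 528 small [0.5084 0.0183 0.1919 0.0363 0.0458] 243
top wide [0.5075 0.0125 0.0758 0.0868 0.0939] 138 small [0.5027 0.0149 0.192  0.0332 0.0392] 37
```

View pics/c5.png

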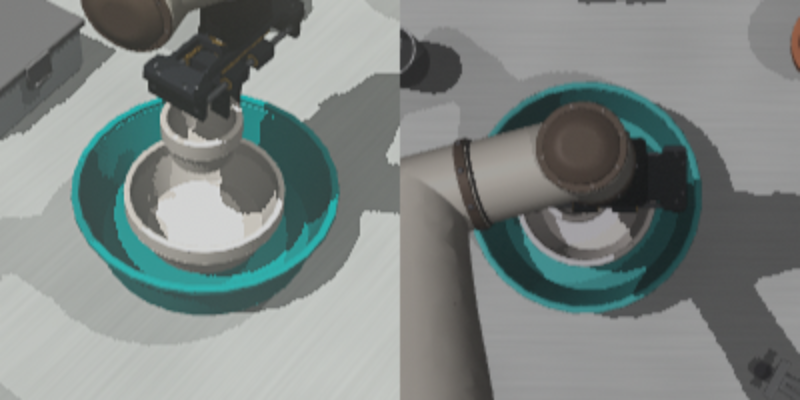

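The small bowl (side crop 200,140) hangs level over the wide bowl (205,215), centred within 2 mm, and there is 32 mm of room. I'll lower it.

play_rows(
  commands="0 0 -0.2 0 0 0;0 0 -0.5 0 0 0;0 0 -0.6 0 0 0;0 0 -0.6 0 0 0;0 0 -0.6 0 0 0;0 0 -0.5 0 0 0;0 0 -0.5 0 0 0;0 0 -0.3 0 0 0;0 0 -0.2 0 0 0;0 0 -0.12 0 0 0;0 0 0 0 0 0;0 0 0 0 0 0",
)

```text
time_s: 18.4
tcp_pos: [0.5073, -0.0263, 0.049]
ee_rot: [[-1.0, -0.001, 0.001], [-0.001, 1.0, 0.0], [-0.001, 0.0, -1.0]]
wrist_force: [0.3, 0.2, -0.7]
gripper_width: 0.088
gripper_force: 30.1
```

play_rows(
  commands="0 0 -0.05 0 0 0;0 0 -0.05 0 0 0;0 0 0 0 0 0;0 0 0 0 0 0",
)

```text
time_s: 18.8
tcp_pos: [0.5069, -0.0264, 0.0456]
ee_rot: [[-1.0, -0.001, 0.0], [-0.001, 1.0, 0.0], [-0.0, 0.0, -1.0]]
wrist_force: [-0.2, 0.4, -0.9]
gripper_width: 0.091
gripper_force: 30.1
```

play_rows(
  commands="0 0 -0.04 0 0 0;0 0 0 0 0 0;0 0 0 0 0 0",
)

```text
time_s: 19.1
tcp_pos: [0.5072, -0.0263, 0.0446]
ee_rot: [[-1.0, -0.001, 0.001], [-0.001, 1.0, -0.0], [-0.001, -0.0, -1.0]]
wrist_force: [-0.1, -0.3, 1.5]
gripper_width: 0.092
gripper_force: 30.1
```

Touching. I'll release and lift clear.

play_rows(
  commands="0 0 -0.01 0 0 0;0 0 0 0 0 0;0 0 0 0 0 0;0 0 0 0 0 0;0 0 0 0 0 0;0 0 0 0 0 0;0 0 0.2 0 0 0;0 0 0.4 0 0 0;0 0 0.8 0 0 0;0 0 0.9 0 0 0;0 0 0.9 0 0 0;0 0 0.9 0 0 0;0 0 0.8 0 0 0;0 0 0.5 0 0 0;0 0 0 0 0 0",
  grip=26,
)

```text
time_s: 20.6
tcp_pos: [0.5084, -0.0262, 0.2096]
ee_rot: [[-1.0, -0.001, 0.007], [-0.001, 1.0, 0.001], [-0.007, 0.001, -1.0]]
wrist_force: [0.3, -0.3, 0.2]
gripper_width: 0.298
gripper_force: 0.0
```

play_rows(
  commands="0 -0.5 0 0 0 0;0 -0.9 0 0 0 0;0 -0.9 0 0 0 0;0 -0.9 0 0 0 0;0 -0.9 0 0 0 0;0 -0.9 0 0 0 0;0 -0.9 0 0 0 0;0 -0.9 0 0 0 0;0 -0.5 0 0 0 0;0 0 0 0 0 0;0 0 0 0 0 0",
)

```text
time_s: 21.7
tcp_pos: [0.5066, -0.245, 0.2056]
ee_rot: [[-1.0, -0.001, -0.001], [-0.001, 1.0, 0.001], [0.001, 0.001, -1.0]]
wrist_force: [0.3, 1.0, -0.4]
gripper_width: 0.3
gripper_force: 0.0
```

```bash
python3 - <<'E'
from h import *
print(r.sense()["tcp_pos"],r.sense()["wrist_force"])
for n in("side","top"):
    im,d,W=pts(n); cv2.imwrite(f"pics/{n}6.png",im)
    w=np.where((im.min(-1)>90)[...,None],W,-9)
    print(n,"basin",*rim(W,(.506,.014),.18,.08,.09),"wide",*rim(w,(.506,.014),.12,.067,.083),"small",*rim(w,(.506,.014),.065,.05,.075),"pot",*rim(W,(.711,-.322),.08,.09,.115))
a=cv2.imread("pics/side6.png")[180:380,200:400];b=cv2.imread("pics/top6.png")[165:365,180:380];cv2.imwrite("pics/c6.png",cv2.resize(np.hstack([a,b]),(800,400)))
E
```

```text
[ 0.50659409 -0.24503783  0.2055855 ] [ 0.31938513  1.02278265 -0.37665216]
side basin [0.5055 0.0168 0.0851 0.1455 0.1557] 1201 wide [0.5064 0.0175 0.075  0.0857 0.0955] 624 small [0.5093 0.0179 0.0647 0.0372 0.0464] 301 pot [ 0.7111 -0.319   0.1081  0.05    0.0639] 270
top basin [0.5062 0.0118 0.0856 0.1461 0.1547] 461 wide [0.5078 0.0122 0.0756 0.0874 0.0941] 149 small [0.5102 0.0136 0.0661 0.0382 0.0447] 80 pot [ 0.7115 -0.3239  0.109   0.052   0.062 ] 324
```

View pics/c6.png

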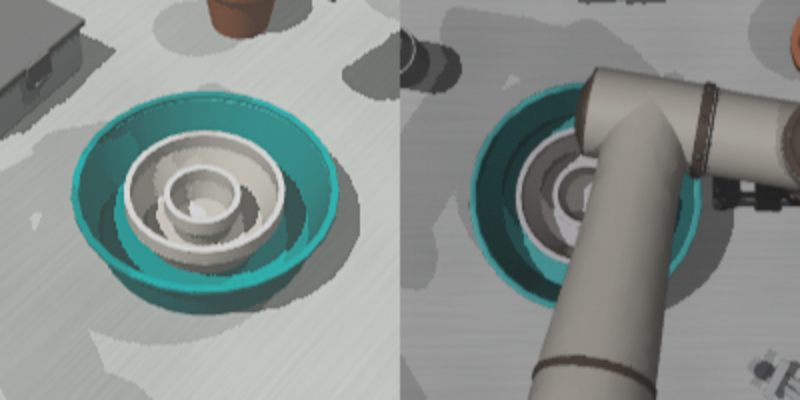

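The small bowl (side crop 203,200) stands in the wide bowl (205,195), which stands in the basin. The rims are at 65, 75 and 85 mm, so everything is flat on its floor. The flowerpot hasn't moved.

```bash
python3 -c "
from station import r
print(r.finish_job())"
```

```text
the job is handed in; nothing more can be done
None
```

The set is nested and handed in at about 22 s: the wide white bowl stands flat in the turquoise basin, the small bowl stands flat in the wide one, both are released, and the flowerpot was not moved.

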